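# Sweep the left-over nuts off the assembly plate into the parts bin

### The arm

A 7-joint arm with a two-finger parallel gripper is mounted at the origin on the work surface. World frame = base frame: x ahead of the robot, y to its left, z up, the work surface at z = 0. Lengths are in mm, angles in rad, forces in N, time in s.
With the tool pointing down it reaches from about 400 to 900 mm from the base axis. Payload 5.5 kg.
Tool frame: the origin (TCP) lies at the very end of the fingers, on their centre line; the grasp point (between the pads) lies 19 mm behind it; z points along the fingers, y is the line along which they close (so a half turn about z gives the same grasp; the last joint's range is limited). The gripper opens to 92 mm and grips with 3 to 60 N. Pads are 19 mm wide; open, the fingers measure 130 mm over their backs; the gripper's body (75 mm by 190 mm) begins 47 mm behind the grasp point.
Start: joints at [1.595, 0.501, -0.427, 1.55, 0.221, 1.138, -0.21], TCP at [153.783, -631.546, 226.729] pointing down, gripper open.
Joint ranges: [-2.88, 2.88], [-0.31, 2.03], [-1.54, 1.56], [0.2, 2.42], [-1.41, 4.55], [0.19, 2.02], [-2.57, 2.57]. Speed limits (rad/s): [2.57, 2.57, 3.14, 3.14, 3.14, 3.14, 3.14].

### API

Orientations are given as a rotation vector (axis times angle).
In Python, from plant import manip gives the robot as it stands. Calls block until the motion is done:
- manip.movep(position, orientation): joint-space move of the TCP to a pose.
- manip.line_to(position, attitude=None, rate=150, max_force=None): straight line of the TCP; attitude=None keeps the orientation; rate is the mean speed in mm/s. With max_force (N) it stops when the force on the tool has changed by that much, and returns True; else False.
- manip.goto_joints(angles): joint-space move.
- manip.gripper_to(opening, strength=None): finger opening in mm; strength is the grip in N (None keeps the last); returns when the fingers have stopped.
- manip.wait(seconds).
- manip.ik(position, orientation): joint angles nearest the present ones, or None.
- manip.sense(): the state.
- manip.get_image(name): name is "scene" or "top"; returns a dict with "image" (384x512x3 uint8, blue, green, red), "mtx" (3x3 intrinsics, pixels), "R" (3x3) and "t" (3): a world point X has camera coordinates R X + t. Camera axes: x right, y down, z forward; pixel columns grow to the right and rows downward; lengths in mm; the calibration is good to about 2 mm. A picture is of the moment at which its call begins. There is no depth.
A pose or a line that the arm cannot do raises manip.Unreachable and nothing moves.
- manip.sign_off(): hands the job in; it is judged then, once.
The state is a dict: "time_s": time; "joints": joint angles; "qvel": joint speeds; "effort": joint torques, N m; "ee_pos": TCP position; "orientation": TCP orientation; "force": force on the tool from outside, world axes, zero at the start; "wrist_torque": the same for the moment, N m; "finger_gap": finger opening in mm; "finger_force": force on a finger pad.
Only numpy, scipy, OpenCV 4.12 (cv2) and the standard library are available. Lean on these libraries where they do the work, as an engineer would, in place of code of your own. Each camera call takes 0.05 s, during which the arm holds its last target. There are 200 camera calls.

### The job

Clear the three loose hexagon nuts off the raised assembly plate: with the fingertips, sweep them along the plate and over its edge so that all three end up lying in the open parts bin that stands at one end of the plate. Only push the nuts, never pick them up or raise them off the plate, and leave the other parts on the plate where they stand.

Things in the scene. Friction and masses are not known exactly. Their poses are not given: they have to be found in the camera images.
- plate: Dark steel assembly plate, fixed, 320 mm along its x, 360 mm along its y, on a low profile frame. Origin under its centre at table height, z up; the flat top is 80 mm above the origin, the plate 12 mm thick. Its y axis runs from end to end: the bin stands against one of the ends y = +180 mm or y = -180 mm (drawn anew each time), a closed box against the other. No part on it is taller than 45 mm.
- bin: Open-topped white plastic bin, fixed on the table, 200 mm along its x, 130 mm along its y, 60 mm high, walls and floor about 4 mm, turned as the plate is. Origin at the centre of its underside. Its rim is 20 mm below the plate's top and its inner long wall lies about 12 mm in under the plate's end edge, so a nut pushed off that edge within the bin's inner length (192 mm along x) drops in. It stands up to 25 mm off the plate's centre line along x.
- case: Closed white plastic box, fixed, the same footprint and height as the bin (200 x 130 x 60 mm), at the other end of the plate. Not to be used. Origin at the centre of its underside.
- nut_a: One steel M20 hexagon nut, 30 mm across flats, 34.6 mm across corners, 16 mm high, about 64 g, with a 17 mm through hole, lying flat on the plate, 50 to 75 mm off its centre line along the plate's x; the strip from it straight along the plate's y to either end holds no bystander. Origin at its very centre (8 mm above the plate while it lies there), z up through the hole.
- nut_b: One steel M20 hexagon nut, 30 mm across flats, 34.6 mm across corners, 16 mm high, about 64 g, with a 17 mm through hole, lying flat on the plate, 50 to 75 mm off its centre line along the plate's x; the strip from it straight along the plate's y to either end holds no bystander. Origin at its very centre (8 mm above the plate while it lies there), z up through the hole.
- nut_c: One steel M20 hexagon nut, 30 mm across flats, 34.6 mm across corners, 16 mm high, about 64 g, with a 17 mm through hole, lying flat on the plate, 50 to 75 mm off its centre line along the plate's x; the strip from it straight along the plate's y to either end holds no bystander. Origin at its very centre (8 mm above the plate while it lies there), z up through the hole.
- actuator: Bystander standing on the plate; origin at the centre of its underside. White square servo actuator, 32 x 32 mm, 42 mm tall with its round steel horn on top.
- pulley: Bystander standing on the plate; origin at the centre of its underside. Aluminium belt pulley standing on its flange: 40 mm diameter flanges up to 18 mm, then a solid round hub of 22 mm diameter up to 30 mm.
- bracket: Bystander standing on the plate; origin at the centre of its underside. Small aluminium angle bracket, foot 36 mm (x) by 28 mm (y), upright flange 36 mm tall at its +x end.
- foot: Bystander standing on the plate; origin at the centre of its underside. Black rubber levelling foot, disc of 40 mm diameter with a 14 mm stem, 40 mm tall.

How it is judged (in metres and radians):
At the end, for the whole second after the job is handed in: All three nuts lie at rest inside the open bin: centres within its inner walls (97 mm of the bin's centre along its x, 62 mm along its y), and below its rim (less than 60 mm above its underside) (x of nut_a in the frame of bin between -0.097 and 0.097 m and y of nut_a in the frame of bin between -0.062 and 0.062 m and z of each of nut_a, nut_b, nut_c in the frame of bin below 0.06 m and linear speed of each of nut_a, nut_b, nut_c below 0.02 m/s and x of nut_b in the frame of bin between -0.097 and 0.097 m and y of nut_b in the frame of bin between -0.062 and 0.062 m and x of nut_c in the frame of bin between -0.097 and 0.097 m and y of nut_c in the frame of bin between -0.062 and 0.062 m); the robot touches nothing.
It fails at once if a nut was raised off the plate (its centre more than 14 mm above its height when lying on the plate) (z of any of nut_a, nut_b, nut_c in the frame of plate above 0.102 m).
It fails at once if another part on the plate was moved by more than 15 mm or tipped over (distance of any of actuator, pulley, bracket, foot from where it was at the start of the episode above 0.015 m or angle between any of actuator, pulley, bracket, foot's own z axis and vertical above 0.5 rad).
It also fails if it takes over 61 s, if anything falls off the work surface, if the arm or the gripper's body presses on something with over 40 N, if the wrist force passes 120 N, or if a joint passes its speed limit or range.

## Working session

There is one attempt and no reset: what is moved stays moved. The work goes in short steps, each a Python script; the robot and the scene stay as the last script left them, time stands still between calls to the robot, and variables do not carry over. Pictures are saved under pics/ and viewed, at most 10 in all, crops included, and the job is handed in when it is done.

```bash
mkdir -p pics; python3 - <<'E'
from plant import manip
import cv2,numpy as np,pickle
d={n:manip.get_image(n) for n in("top","scene")}
pickle.dump(d,open('d.pkl','wb'))
for n in d:
    cv2.imwrite(f'pics/{n}0.png',cv2.resize(d[n]['image'],(800,600),interpolation=cv2.INTER_CUBIC))
    print(n,d[n]['mtx'],d[n]['R'],d[n]['t'],-d[n]['R'].T@d[n]['t'])
s=manip.sense();print(s['orientation'],s['time_s'],s['finger_gap'])
E
```

```text
top [[364.19273231   0.         261.27612137]
 [  0.         364.19273231 191.66100867]
 [  0.           0.           1.        ]] [[-0.02730859 -0.99906207 -0.03360388]
 [-0.98872448  0.03194684 -0.14629865]
 [ 0.14723497  0.02922977 -0.98866955]] [ 41.2633427 585.8846471 659.5344613] [483.29879864   3.22943689 739.16238457]
scene [[421.58133799   0.         256.93424712]
 [  0.         421.58133799 188.9560904 ]
 [  0.           0.           1.        ]] [[ 0.17578839  0.98435078  0.01232836]
 [ 0.67478864 -0.11136857 -0.72955969]
 [-0.71676966  0.13656716 -0.68380602]] [-109.69658344 -313.74762998 1289.25382723] [1155.09474244 -103.0314402   654.05428298]
[-3.11747521e+00 -3.74071014e-01  2.81269116e-04] 0.1 91.44079909915925
```

View pics/top0.png

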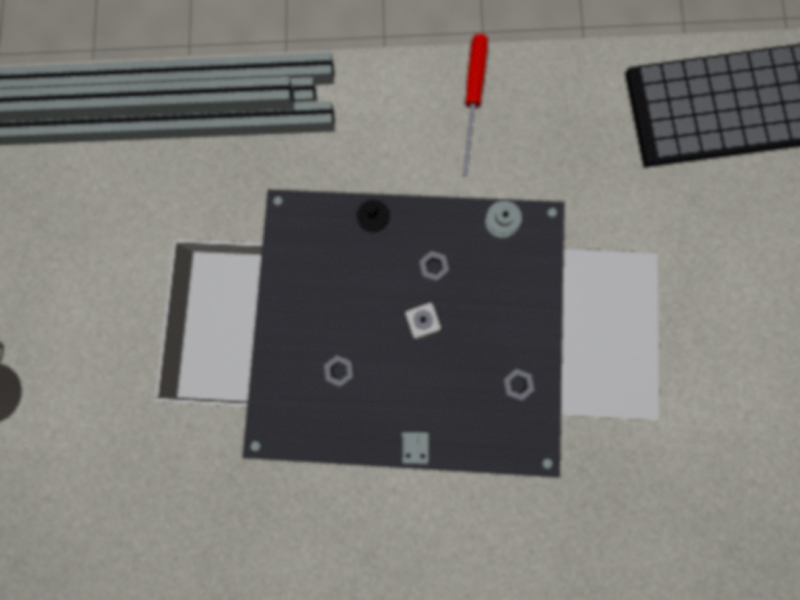

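View pics/scene0.png

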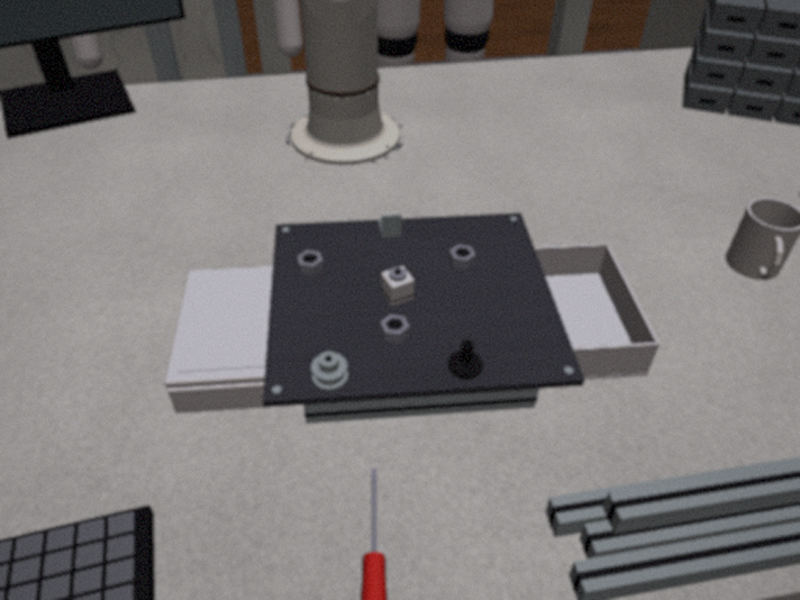

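The top view shows the open bin on the left (world +y), with its left rim running from (178,243) to (160,398). The nuts are at (434,265), (338,371) and (519,384). The actuator stands mid-plate at (423,320), the foot at (373,215), the pulley at (504,219) and the bracket at (415,448).

```bash
cat > h.py <<'E'
import pickle,numpy as np
d=pickle.load(open('d.pkl','rb'))
def px(n,u,v,z,s=1.5625):
    c=d[n];r=c['R'].T@np.linalg.solve(c['mtx'],[(u+.5)/s-.5,(v+.5)/s-.5,1]);o=-c['R'].T@c['t']
    return (o+r*(z-o[2])/r[2])[:2]
C=np.array([px('top',*p,80) for p in[(268,190),(564,202),(560,476),(244,458)]])
O=C.mean(0)
ey=(C[0]+C[3]-C[1]-C[2]);ex=(C[0]+C[1]-C[2]-C[3]);
a=np.arctan2(*(ey[::-1]))-np.pi/2; b=np.arctan2(ex[1],ex[0]); th=(a+b)/2
R=np.array([[np.cos(th),-np.sin(th)],[np.sin(th),np.cos(th)]])
def P(n,u,v,z): return R.T@(px(n,u,v,z)-O)
E
python3 - <<'E'
from h import *
np.set_printoptions(precision=1,suppress=True)
print(C,O,a,b,th); print((C-O)@R)
for n,u,v,z in[('nA',434,265,96),('nB',338,371,96),('nC',519,384,96),('act',423,320,120),('pul',504,219,98),('foot',373,217,82),('brkL',401,463,84),('brkTopR',429,432,116),('brkTopL',402,432,116)]: print(n,P('top',u,v,z),px('top',u,v,z))
for q in[(178,243),(160,398)]: print('bin',P('top',*q,60))
for n,u,v,z in[('nA',395,323,96),('nB',462,252,96),('nC',310,258,96)]: print(n,P('scene',u,v,z))
for q in[(607,248),(655,345)]: print('bin',P('scene',*q,60))
E
```

```text
[[ 721.9  190. ]
 [ 693.1 -165.7]
 [ 378.2 -140.1]
 [ 405.8  214.6]] [549.8  24.7] -0.07925793376494106 -0.07928974718447318 -0.07927384047470712
[[ 158.5  178.4]
 [ 158.  -178.4]
 [-158.  -177.9]
 [-158.5  177.9]]
nA [ 71.2 -27.4] [618.6  -8.2]
nB [-55.4  75.1] [500.5 104. ]
nC [ -59.3 -127.8] [480.5 -98. ]
act [  4.3 -18.1] [552.6   6.3]
pul [ 128.7 -105.7] [669.7 -90.9]
foot [129.4  48.1] [682.6  62.4]
brkL [-153.4   -0.8] [396.8  36. ]
brkTopR [-115.3  -30.3] [432.5   3.7]
brkTopL [-116.9   -1.4] [433.2  32.6]
bin [ 92.4 291.4]
bin [-97.7 291.9]
nA [ 68.3 -27.2]
nB [-56.2  73.8]
nC [ -60.4 -127.9]
bin [-91.2 293.4]
bin [ 98.1 291.1]
```

```bash
cat > mv.py <<'E'
from h import *
from plant import manip
from scipy.spatial.transform import Rotation as Ro
import cv2
def ori(s): 
    x=np.r_[R[:,1],0]*s; y=np.r_[R[:,0],0]*s
    return Ro.from_matrix(np.c_[x,y,[0,0,-1]]).as_rotvec()
def W(x,y,z): return np.r_[O+R@[x,y],z]
def sweep(x0,y0,x1,s):
    manip.movep(W(x0,y0-38,170),ori(s))
    print('down',manip.line_to(W(x0,y0-38,84.5),rate=100,max_force=15))
    manip.line_to(W(x1,130,84.5),rate=80)
    manip.line_to(W(x1,186,84.5),rate=60)
    print(manip.sense()['force'])
    manip.line_to(W(x1,186,180),rate=150)
def snap(n,f):
    c=manip.get_image(n);d[n]=c;cv2.imwrite(f,cv2.resize(c['image'],(800,600),interpolation=cv2.INTER_CUBIC))
E
python3 - <<'E'
from mv import *
for s in(1,-1):
    print([None if (q:=manip.ik(W(x,y,z),ori(s))) is None else np.round(q,2).tolist() for x,y,z in[(-57,37,170),(-57,186,84.5),(68,-65,84.5),(62,186,84.5),(-60,-166,84.5)]])
manip.gripper_to(20)
p=manip.sense()['ee_pos'];manip.line_to([p[0],p[1],300])
s=1 if manip.ik(W(-56,37,170),ori(1)) is not None else -1
manip.movep(W(-56,37,240),ori(s))
sweep(-56,74.5,-56,s)
snap('scene','pics/s1.png');print(s,manip.sense()['time_s'])
E
```

```text
[[0.77, 0.58, -1.23, 1.96, 0.64, 1.06, -0.83], [0.45, 0.95, -1.31, 1.89, 1.02, 1.17, -1.33], [0.66, 0.76, -0.9, 1.74, 0.7, 0.99, -0.59], [0.34, 0.96, -1.12, 1.61, 0.92, 1.18, -1.08], [0.92, 0.56, -0.86, 2.03, 0.58, 0.81, -0.36]]
[[0.8, 0.63, -1.3, 1.96, 0.69, 1.1, 2.27], [0.45, 0.95, -1.31, 1.89, 1.02, 1.17, 1.81], [-0.71, 0.91, 1.13, 1.79, -0.93, 1.09, -2.46], [0.41, 1.1, -1.31, 1.61, 1.09, 1.32, 1.98], [-0.39, 0.51, 0.75, 2.07, -0.51, 0.75, -2.53]]
down False
[ 0.40143702 -0.46483631  0.02103544]
1 9.3333
```

View pics/s1.png

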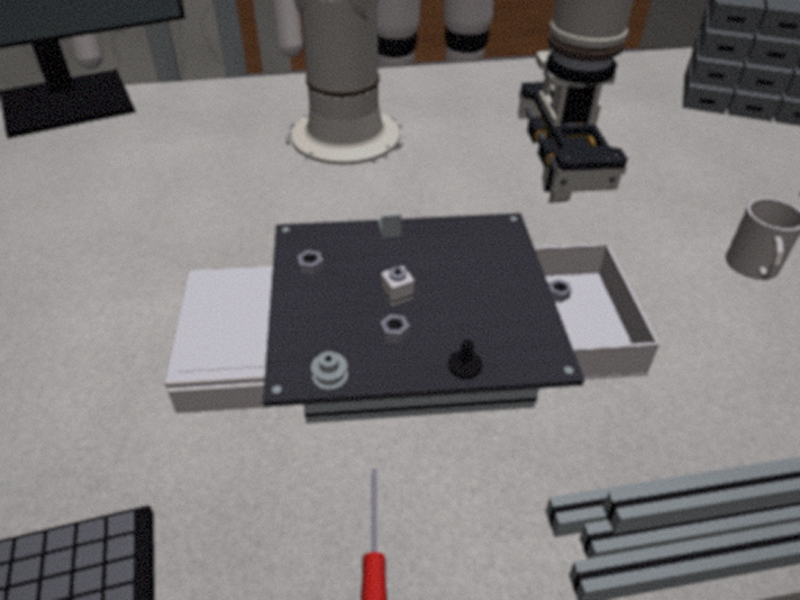

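The first nut lies in the bin at about (558,290), and everything else is where it was. Next come nut C and then nut A.

```bash
python3 - <<'E'
from mv import *
sweep(-60,-128,-48,1)
print(manip.sense()['time_s'])
manip.movep(W(68,-65,200),ori(1))
sweep(68,-27.5,62,1)
snap('scene','pics/s2.png');print(manip.sense()['time_s'])
E
```

```text
down False
[-0.54311085 -0.03694457  0.14540029]
17.3833
down False
[-0.10793878 -0.27841314 -0.28488829]
24.225
```

View pics/s2.png

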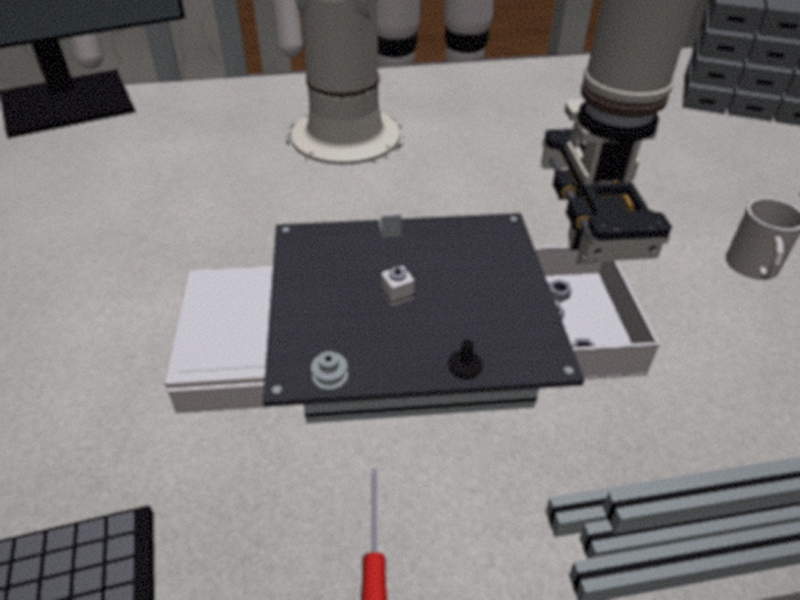

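The plate is clear of nuts. All three show in the bin, at about (560,288), (560,312) and (585,343), and the bystanders haven't moved. The gripper is clear of everything.

```bash
python3 -c "
from plant import manip
manip.wait(0.5);print(manip.sign_off())"
```

```text
the job is handed in; nothing more can be done
None
```

All three nuts were swept into the bin and the other parts stayed where they stood; I handed the job in at about 25 s of the 61 s allowed, and no verdict came back.

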